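Lay the tall carton down on the laying board

ROBOT

A 6-joint arm with a two-finger parallel gripper is mounted at the origin on a cart in front of the work surface, level with it; the furniture and walls round the work are solid. World frame = base frame: x ahead of the robot, y to its left, z up, the work surface at z = 0. Lengths are in mm, angles in rad, forces in N, time in s.
With the tool pointing down it reaches from about 275 to 825 mm from the base axis. Payload 4.9 kg.
Tool frame: the origin (TCP) lies at the very end of the fingers, on their centre line; the grasp point (between the pads) lies 19 mm behind it; z points along the fingers, y is the direction in which the jaws open and shut (so a half turn about z gives the same grasp; the last joint's range is limited). The gripper opens to 85 mm and grips with 20 to 120 N. Pads are 22 mm wide; open, the fingers measure 114 mm over their backs; the gripper's body (76 mm by 85 mm) begins 54 mm behind the grasp point. The pads swing forward as they close: fully open they stand 13 mm farther back than shut.
Start: joints at [1.13, 0.326, -0.193, 1.052, 0, 1.437], TCP at [166.1, 524.337, 231.281] pointing down, gripper open.
Joint ranges: [-2.65, 2.65], [-0.97, 1.79], [-1.3, 1.35], [-1.93, 2.1], [-1.47, 1.37], [-3.14, 3.14]. Speed limits (rad/s): [2.57, 2.57, 3.14, 3.14, 3.14, 3.14].

INTERFACE

Orientations are given as [roll, pitch, yaw] about the fixed x, y, z axes, in that order (R = Rz(yaw) Ry(pitch) Rx(roll)).
In Python, from bench import bot, solve_ik, imaging gives the robot as it stands. Calls block until the motion is done:
- bot.move_ptp(position, orientation): joint-space move of the TCP to a pose.
- bot.movel(position, rot=None, max_speed=150, threshold=None): straight line of the TCP; rot=None keeps the orientation; max_speed is the mean speed in mm/s. With threshold (N) it stops when the force on the tool has changed by that much, and returns True; else False.
- bot.move_j(angles): joint-space move.
- bot.grip(opening, effort=None): opening from 0.0 (shut) to 1.0 (fully open); effort is the grip in N (None keeps the last); returns when the fingers have stopped.
- bot.dwell(seconds).
- solve_ik(position, orientation): joint angles nearest the present ones, or None.
- bot.get_state(): the state.
- imaging.capture(name): name is "scene" or "side" or "wrist"; returns the picture (420x560x3 uint8, blue, green, red); there is no depth.
- imaging.camera_model(name): a dict with "K" (3x3 intrinsics, pixels), "position" and "rotation" of the camera in the world. Camera axes: x right, y up, looking along -z (the intrinsics and any distortion apply to the point x, -y, -z); pixel columns grow to the right and rows downward; lengths in mm; the calibration is good to about 2 mm. A picture is of the moment at which its call begins: read the wrist's pose just before it. camera_model takes no time and is no camera call; for the wrist camera it gives the pose at the moment of the call.
A pose or a line that the arm cannot do raises bot.IKError and nothing moves.
- bot.sign_off(): hands the job in, once; it reports no verdict.
The state is a dict: "t": time; "qpos": joint angles; "joint_velocities": joint speeds; "effort": joint torques, N m; "tcp_pos": TCP position; "orientation": TCP orientation; "contact_force": force on the tool from outside, world axes, zero at the start; "wrist_torque": the same for the moment, N m; "opening": opening from 0.0 (shut) to 1.0 (fully open).
Only numpy, scipy, OpenCV 4.12 (cv2) and the standard library are available. Lean on these libraries where they do the work, as an engineer would, in place of code of your own. Each camera call takes 0.05 s, during which the arm holds its last target.

TASK

Slide the tall cardboard carton, still upright, up to the plywood board until its foot is flush against the board's front edge. Then push its top so that it tips over that edge onto its back on the board, blank label up, and push it home until its top end is flush against the aluminium fence. Leave the marker lying on the board and the tape roll and white box beside it where they are.

Things in the scene. Friction and masses are not known exactly. Their poses are not given: they have to be found in the camera images.
- carton: Plain brown cardboard carton, 0.24 to 0.5 kg, standing 14 to 40 mm before the board: 90 (x) x 120 (y) x 160 (z) mm. Origin: centre of its underside (as it stands first). +x face: plain back, toward the board within 9 degrees; -x face: front with blank white label; +z: taped top. It slides when pushed low (under about 50 mm up) and tips when pushed high; grippers cannot span it.
- foot_left (a point): Point on the carton's lower back edge (the edge that meets the board), 50 mm to the left (+y) of its middle.
- foot_right (a point): Point on the carton's lower back edge, 50 mm to the right (-y) of its middle.
- head_left (a point): Point on the carton's taped top face, halfway through its depth, 50 mm to +y of the middle; this face must finally rest against the fence.
- head_right (a point): Point on the carton's taped top face, halfway through its depth, 50 mm to -y of the middle.
- board: Fixed plywood board, 200 (x) x 280 (y) x 18 (z) mm; front edge, at x = -100 mm, toward the robot (within 13 degrees). Origin: centre of underside. Fence: upright aluminium strip across it, 260 mm long, 45 mm high above the board, near face at x = +75 mm. A toppled carton first hangs out some 30 to 50 mm over the front edge. The carton belongs midway across the board's width.
- marker: Marker pen, 130 x 20 x 17 mm, loose, lying on the board's left part along the board's x, about 117 mm to +y of the board's middle line. Origin: centre of its underside. Must not be moved.
- tape_roll: Roll of paper tape lying flat, 92 mm across, 24 mm high, loose, on the worktop beside the carton, about 200 mm to one side of the board's middle line. Origin: centre of its underside. Must not be moved.
- box_white: Small white printed box, 50 x 75 x 42 mm, loose, on the worktop on the other side of the carton, about 200 mm from the board's middle line. Origin: centre of its underside. Must not be moved.

How it is judged:
By the outcome, as a careful person would: the job done as asked, in the order asked, and still so for the second after the job is handed in, with the robot touching nothing.
It also fails if it takes over 53 s, if anything falls off the work surface, if the arm or the gripper's body presses on something with over 40 N, if the wrist force passes 120 N, or if a joint passes its speed limit or range.

## Working session

There is one attempt and no reset: what is moved stays moved. The work goes in short steps, each a Python script; the robot and the scene stay as the last script left them, time stands still between calls to the robot, and variables do not carry over. Pictures are saved under pics/ and viewed, and the job is handed in when it is done.

```bash
ls; mkdir -p pics; python3 - <<'E'
from bench import bot, imaging
import cv2
for n in ("scene","side","wrist"):
    m=imaging.camera_model(n); print(n,m)
    cv2.imwrite(f"pics/a_{n}.png",imaging.capture(n))
print(bot.get_state())
E
```

```text
pics
scene {'K': array([[443.58774412,   0.        , 284.82183747],
       [  0.        , 443.58774412, 216.03501167],
       [  0.        ,   0.        ,   1.        ]]), 'position': array([  -1.66304431, -376.47715857,  688.42595759]), 'rotation': array([ 0.89326368, -0.0164058 , -1.06008989])}
side {'K': array([[508.94150015,   0.        , 279.63625301],
       [  0.        , 508.94150015, 217.45166222],
       [  0.        ,   0.        ,   1.        ]]), 'position': array([785.09547282, 725.47606997, 677.39336207]), 'rotation': array([0.95314139, 0.00788368, 2.92865743])}
wrist {'K': array([[315.95256162,   0.        , 275.61771578],
       [  0.        , 315.95256162, 201.75271624],
       [  0.        ,   0.        ,   1.        ]]), 'position': array([101.13970807, 544.7731534 , 373.57144855]), 'rotation': array([-2.71046570e-01,  1.13476190e-03,  1.26352091e+00])}
{'t': 0.15, 'qpos': array([ 1.12979561e+00,  3.26789165e-01, -1.93326027e-01,  1.05201549e+00,
       -4.50772824e-05,  1.43658287e+00]), 'joint_velocities': array([ 8.78263035e-05, -6.44752865e-04,  2.36250984e-03,  1.78194106e-04,
       -5.34363462e-04,  4.07519582e-04]), 'effort': array([ 1.00042642e-03, -4.43703675e+01,  2.62664706e+01,  1.04238710e-02,
       -1.47235537e-04, -1.01963630e-05]), 'tcp_pos': array([165.92018233, 523.91913084, 230.68395464]), 'orientation': array([-3.14026426e+00, -1.33879679e-04,  2.83480533e+00]), 'contact_force': array([ 0.43181348,  0.8093577 , -0.29438165]), 'wrist_torque': array([-0.01837192,  0.041451  , -0.03908613]), 'opening': 1.0041523207876135}
```

View pics/a_scene.png

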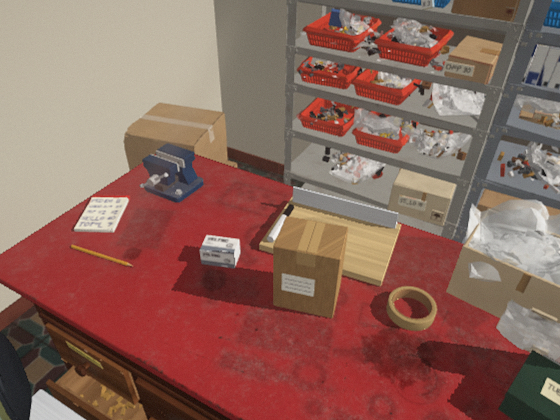

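View pics/a_side.png

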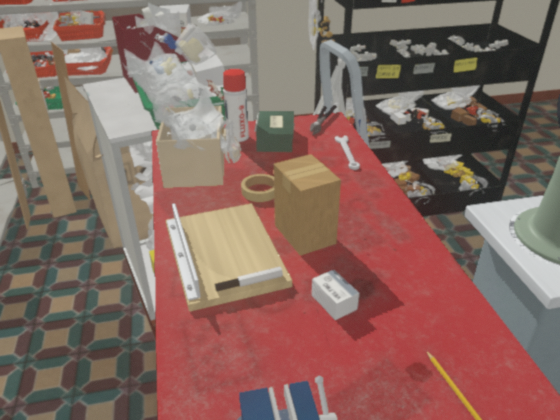

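View pics/a_wrist.png

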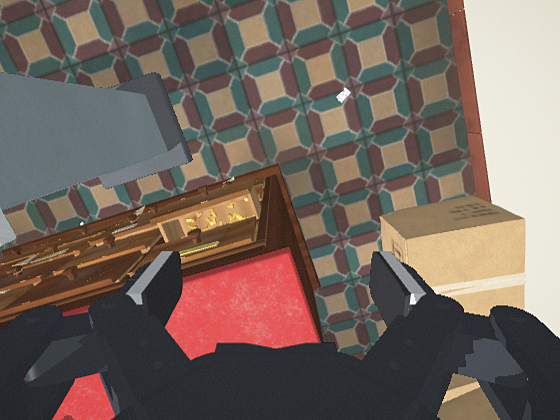

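The scene view shows the carton at about (310,265) with the board behind it. The white box is to its left (220,250), the tape roll to its right (411,308), and the marker on the board's left part. I'll enlarge the views to read corners.

```bash
cat > h.py <<'E'
import numpy as np, cv2
from scipy.spatial.transform import Rotation as R
from scipy.optimize import least_squares
from bench import bot, imaging, solve_ik
def proj(m,P):
    P=np.atleast_2d(np.asarray(P,float)); Rw=R.from_euler('xyz',m['rotation']).as_matrix()
    c=(P-m['position'])@Rw; c=c*[1,-1,-1]; u=c@np.asarray(m['K']).T; return u[:,:2]/u[:,2:]
def ray(m,uv,z):
    Rw=R.from_euler('xyz',m['rotation']).as_matrix(); d=np.linalg.inv(m['K'])@[uv[0],uv[1],1]
    d=Rw@(d*[1,-1,-1]); s=(z-m['position'][2])/d[2]; return m['position']+s*d
def crop(src,dst,x0,y0,w,h,s):
    im=cv2.imread(src) if isinstance(src,str) else src
    c=cv2.resize(im[y0:y0+h,x0:x0+w],None,fx=s,fy=s,interpolation=cv2.INTER_CUBIC)
    for i in range(x0-x0%20+20,x0+w,20): 
        cv2.line(c,((i-x0)*s,0),((i-x0)*s,6),(255,255,0),1); cv2.putText(c,str(i),((i-x0)*s-10,16),0,.35,(255,255,0))
    for j in range(y0-y0%20+20,y0+h,20):
        cv2.line(c,(0,(j-y0)*s),(6,(j-y0)*s),(255,255,0),1); cv2.putText(c,str(j),(8,(j-y0)*s+4),0,.35,(255,255,0))
    cv2.imwrite(dst,c)
def T(pose,pts):
    x,y,a=pose; c,s=np.cos(a),np.sin(a); p=np.atleast_2d(np.asarray(pts,float))
    return np.c_[x+c*p[:,0]-s*p[:,1], y+s*p[:,0]+c*p[:,1], p[:,2]]
E
python3 - <<'E'
from h import *
crop('pics/a_scene.png','pics/b_scene.png',250,180,160,140,5)
crop('pics/a_side.png','pics/b_side.png',160,140,190,150,4)
E
```

```text
(no output)
```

View pics/b_scene.png

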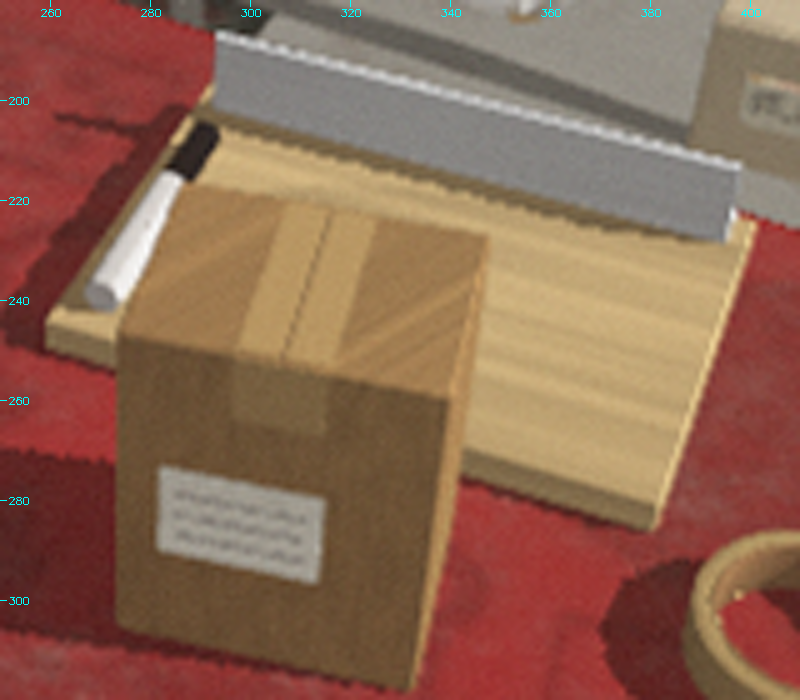

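View pics/b_side.png

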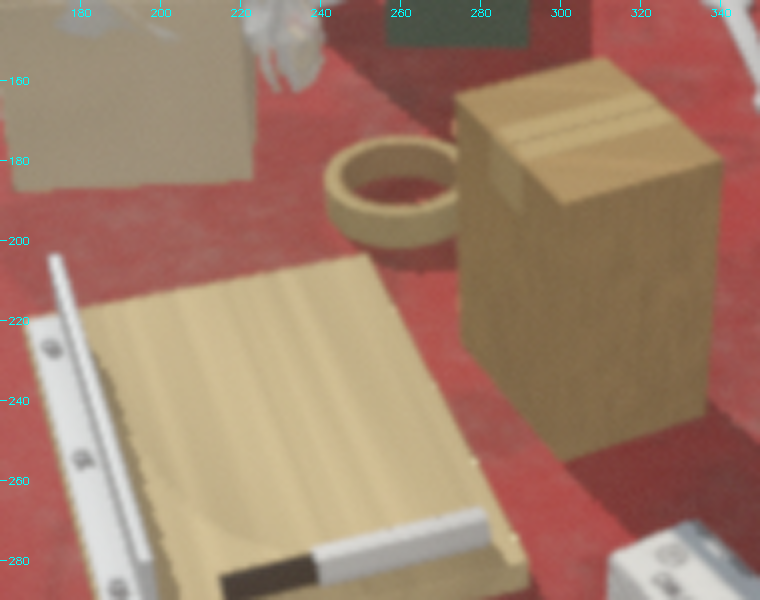

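```bash
cat > fit.py <<'E'
from h import *
sc=imaging.camera_model('scene'); sd=imaging.camera_model('side')
cart=[(sc,[(-45,60,160),(-45,-60,160),(45,-60,160),(45,60,160),(-45,60,0),(-45,-60,0)],[(273.5,246.5),(339.5,260),(347.5,227),(287,217),(273.5,305),(332.5,317.5)]),
(sd,[(45,-60,160),(-45,-60,160),(-45,60,160),(45,60,160),(45,60,0),(-45,60,0),(45,-60,0)],[(274,164),(310.5,155),(340,180),(301,191),(302,255),(336.5,243),(275.5,227)])]
board=[(sc,[(-100,140,18),(-100,140,0),(-100,-140,18),(-100,-140,0),(100,-140,18),(75,-130,63),(75,130,63)],[(259.5,243.5),(259.5,250),(381,281),(381,285.5),(400.5,224.5),(397,214),(293.5,186)]),
(sd,[(-100,-140,18),(-100,140,18),(-100,140,0),(75,-130,63)],[(252,204),(291,280),(291,286),(175,203.5)])]
def fit(data,x0):
    f=lambda p:np.concatenate([(proj(m,T(p,P))-np.array(u)).ravel() for m,P,u in data])
    r=least_squares(f,x0,loss='soft_l1'); print(np.round(r.x,3),'yaw deg',np.degrees(r.x[2]),'res',np.round(f(r.x),1)); return r.x
if __name__=='__main__':
    c=fit(cart,[400,0,0]); b=fit(board,[600,0,0])
    for d,x in((cart,c),(board,b)):
        for i in (0,1): print('single',i); fit([d[i]],x)
    # carton in board frame
    d=c[:2]-b[:2]; cb,s=np.cos(b[2]),np.sin(b[2]); print('carton in board',cb*d[0]+s*d[1],-s*d[0]+cb*d[1],np.degrees(c[2]-b[2]))
    for n,uv,z in(('tape',(411,296),24),('box',(219,243),42)): print(n,ray(sc,uv,z))
E
python3 fit.py
```

```text
[ 548.999 -132.646  -50.01 ] yaw deg -2865.344930958975 res [-1.   0.1  0.9 -0.5  0.6 -0.4 -1.6 -1.4 -1.   1.2  0.   1.7 -1.  -0.8
  0.4 -1.4  1.3 -0.5  0.  -0.1 -2.3  1.1  0.1  0.7 -1.4 -1.3]
[ 730.549 -104.104   50.374] yaw deg 2886.2205407955425 res [-0.9 -0.1 -0.7 -0.8  0.9 -0.  -0.5  1.4  1.  -0.6  1.5  0.  -0.6  0.9
 -0.7 -0.9  0.3  0.3  0.3  1.3 -0.7 -0.6]
single 0
[ 549.869 -133.249  -50.023] yaw deg -2866.1143675214803 res [-0.7 -0.5  1.  -0.4  1.3 -0.2 -0.7 -1.8 -0.7  0.6  0.1  1.7]
single 1
[ 548.689 -131.629  -50.002] yaw deg -2864.8812001758033 res [-0.9 -0.4  0.4 -1.2  1.7 -0.4  0.6  0.2 -1.7  1.4  0.5  0.8 -1.3 -0.9]
single 0
[ 731.022 -103.778   50.377] yaw deg 2886.389834229311 res [-0.9 -0.2 -0.7 -0.8  1.  -0.3 -0.4  1.1  0.9 -0.9  1.4 -0.3 -0.8  0.8]
single 1
[ 730.065 -105.09    50.37 ] yaw deg 2885.975216342029 res [-0.3 -1.1  0.3  0.2  0.2  1.1 -0.2 -0.9]
carton in board -183.57368757107918 -8.701666098854101 -5751.5654717545185
tape [ 631.16590601 -318.54178701   24.        ]
box [551.86606743  84.03080681  42.        ]
```

```bash
cat >> h.py <<'E'
B=np.array([730.55,-104.1,0.1086]); C0=np.array([549.0,-132.65,0.2558])
def b2w(x,y,z): return T(B,[(x,y,z)])[0]
def rpy(az,el,flip=False):
    z=np.array([np.cos(el)*np.cos(az),np.cos(el)*np.sin(az),-np.sin(el)]); y=np.array([-np.sin(az),np.cos(az),0])
    if flip: y=-y
    return R.from_matrix(np.c_[np.cross(y,z),y,z]).as_euler('xyz')
E
python3 - <<'E'
from h import *
# side push contact: carton frame (-27,-60)
p=T(C0,[(-27,-60,0)])[0]; print('contact',p)
def ik(P,o):
    try: q=solve_ik(list(P),list(o))
    except Exception as e: q=None
    return None if q is None else np.round(q,2)
u=np.array([-np.sin(B[2]),np.cos(B[2]),0])
for azd in (96,80,60,45):
  for el in (.6,.8,1.0):
    for f in (0,1):
      o=rpy(np.radians(azd),el,f); P=p-u*40
      print(azd,el,f,ik([P[0],P[1],20],o),ik([P[0],P[1],200],o) is not None)
print('front')
for el in (.6,.8,1.0):
  for f in (0,1):
    o=rpy(B[2],el,f)
    print(el,f,[ik(b2w(*P),o) for P in ((-290,0,12),(-240,0,15),(-240,0,145),(-100,0,170),(-90,0,60))])
E
```

```text
contact [ 538.05971539 -197.52919676    0.        ]
96 0.6 0 [-0.81  1.23  0.53  1.73  0.53 -2.73] True
96 0.6 1 [-0.81  1.23  0.53  1.73  0.53  0.41] True
96 0.8 0 [-0.77  1.06  0.31  1.46  0.46 -2.6 ] True
96 0.8 1 [-0.77  1.06  0.31  1.46  0.46  0.54] True
96 1.0 0 [-0.73  0.91  0.12  1.22  0.37 -2.49] True
96 1.0 1 [-0.73  0.91  0.12  1.22  0.37  0.65] True
80 0.6 0 [-0.88  1.11  0.25  1.47  0.68 -2.55] True
80 0.6 1 [-0.88  1.11  0.25  1.47  0.68  0.59] True
80 0.8 0 [-0.83  0.96  0.09  1.24  0.58 -2.39] True
80 0.8 1 [-0.83  0.96  0.09  1.24  0.58  0.75] True
80 1.0 0 [-0.77  0.83 -0.05  1.04  0.46 -2.25] True
80 1.0 1 [-0.77  0.83 -0.05  1.04  0.46  0.89] True
60 0.6 0 [-0.95  0.94 -0.11  1.06  0.85 -2.25] True
60 0.6 1 [-0.95  0.94 -0.11  1.06  0.85  0.9 ] True
60 0.8 0 [-0.89  0.82 -0.21  0.88  0.71 -2.06] True
60 0.8 1 [-0.89  0.82 -0.21  0.88  0.71  1.08] True
60 1.0 0 [-0.81  0.72 -0.28  0.75  0.54 -1.91] True
60 1.0 1 [-0.81  0.72 -0.28  0.75  0.54  1.23] True
45 0.6 0 [-0.98  0.82 -0.39  0.63  0.94 -1.91] True
45 0.6 1 [-0.98  0.82 -0.39  0.63  0.94  1.23] True
45 0.8 0
[... 717 characters left out ...]
 -0.83,  0.54,  2.47]), array([-0.73,  0.1 , -1.14, -0.24,  0.54,  2.47]), array([-0.48,  0.23, -0.86, -0.21,  0.4 ,  2.69]), array([-0.47,  0.5 , -0.93, -0.54,  0.39,  2.7 ])]
1.0 0 [array([-0.74,  0.4 , -1.19, -0.42,  0.42, -0.76]), array([-0.63,  0.43, -1.09, -0.39,  0.37, -0.65]), array([-0.63,  0.08, -0.96,  0.09,  0.37, -0.65]), array([-0.43,  0.25, -0.67,  0.15,  0.28, -0.46]), array([-0.42,  0.45, -0.75, -0.14,  0.27, -0.45])]
1.0 1 [array([-0.74,  0.4 , -1.19, -0.42,  0.42,  2.38]), array([-0.63,  0.43, -1.09, -0.39,  0.37,  2.49]), array([-0.63,  0.08, -0.96,  0.09,  0.37,  2.49]), array([-0.43,  0.25, -0.67,  0.15,  0.28,  2.68]), array([-0.42,  0.45, -0.75, -0.14,  0.27,  2.69])]
```

```bash
python3 - <<'E'
from h import *
for el in (.8,.85,.9,.95):
    o=rpy(B[2],el)
    print(el,[x for x in range(-300,-220,5) if solve_ik(list(b2w(x,0,12)),list(o)) is not None and solve_ik(list(b2w(x,0,200)),list(o)) is not None][:1])
p=T(C0,[(-27,-60,0)])[0]; u=np.array([-np.sin(B[2]),np.cos(B[2]),0])
o=list(rpy(np.radians(80),.8,True))
W=lambda d,z: [float(p[0]-u[0]*d),float(p[1]-u[1]*d),z]
bot.move_ptp([350,-60,290],list(rpy(-.17,np.pi/2,True)))
print(bot.get_state()['t'])
bot.move_ptp(W(60,200),o)
bot.grip(0.0)
bot.movel(W(60,20),max_speed=200)
print(bot.get_state()['t'])
bot.movel(W(15,20),max_speed=120)
cv2.imwrite('pics/c_scene.png',imaging.capture('scene'));cv2.imwrite('pics/c_side.png',imaging.capture('side'))
s=bot.get_state();print(s['t'],s['tcp_pos'],s['contact_force'])
crop('pics/c_scene.png','pics/c1.png',220,180,200,150,4)
crop('pics/c_side.png','pics/c2.png',200,100,200,150,4)
E
```

```text
0.8 [-265]
0.85 [-285]
0.9 [-300]
0.95 [-300]
2.35
6.0667
6.6917 [ 540.24646129 -213.60354673   20.42884011] [-0.62544307 -0.61278991  0.08392426]
```

View pics/c1.png

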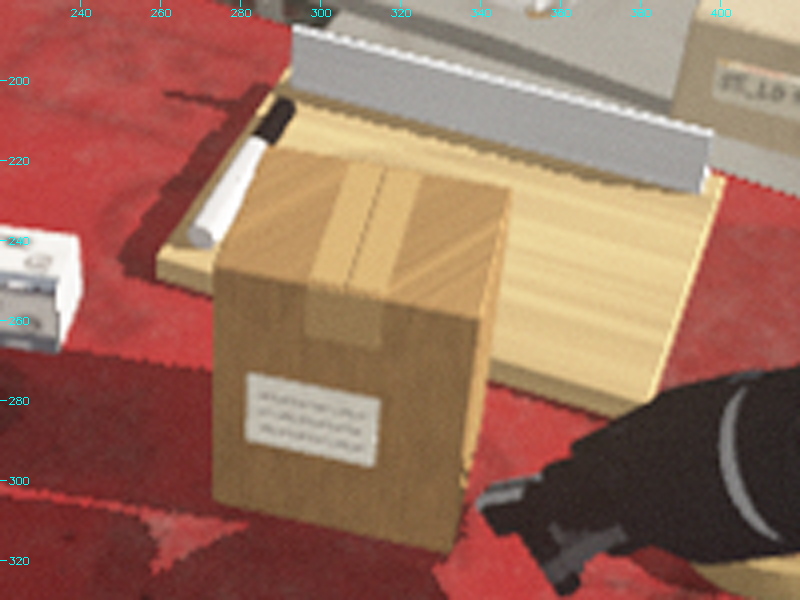

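View pics/c2.png

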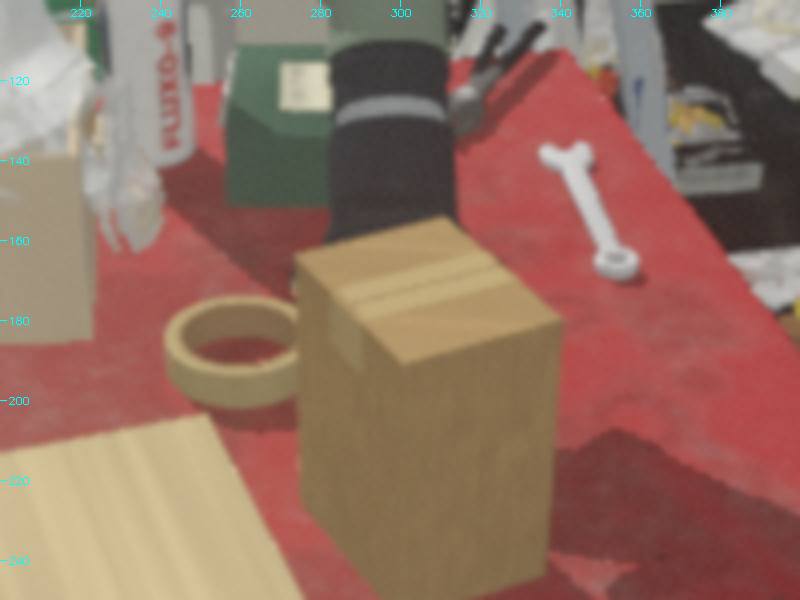

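The fingertip is just short of the carton's right face, at about (340,303). I'll push it sideways now.

```bash
python3 - <<'E'
from h import *
p=T(C0,[(-27,-60,0)])[0]; u=np.array([-np.sin(B[2]),np.cos(B[2]),0])
W=lambda d,z: [float(p[0]-u[0]*d),float(p[1]-u[1]*d),z]
bot.movel(W(-5,20),max_speed=40)
s=bot.get_state();print(s['t'],s['tcp_pos'],s['contact_force'])
bot.movel(W(30,20),max_speed=120)
bot.movel(W(60,230),max_speed=250)
cv2.imwrite('pics/d_scene.png',imaging.capture('scene'));cv2.imwrite('pics/d_side.png',imaging.capture('side'))
print(bot.get_state()['t'])
crop('pics/d_scene.png','pics/d1.png',250,180,160,140,5)
crop('pics/d_side.png','pics/d2.png',160,140,190,150,4)
E
```

```text
7.3417 [ 537.50284857 -192.15736182   20.11448316] [-0.12709571 -0.70179212  0.01800263]
8.8833
```

View pics/d1.png

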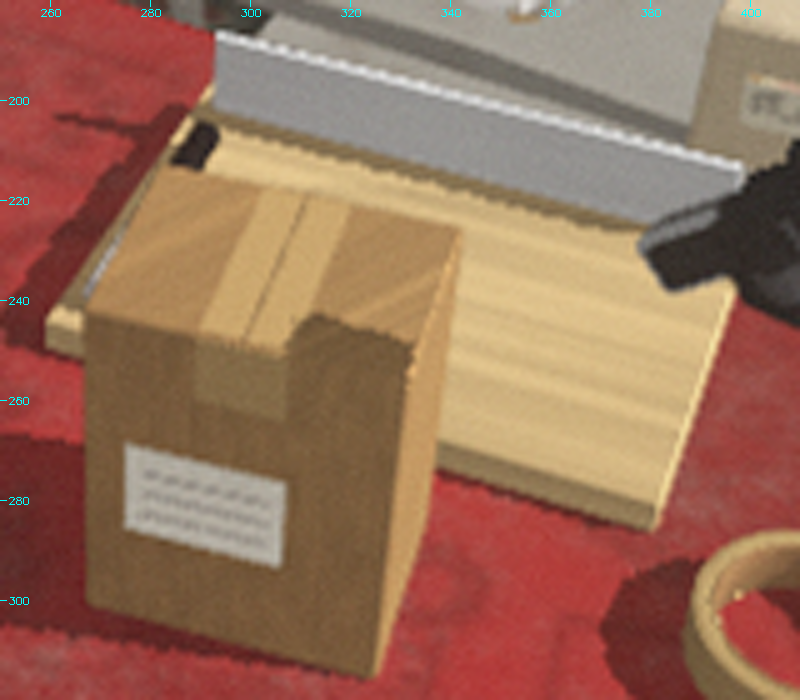

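View pics/d2.png

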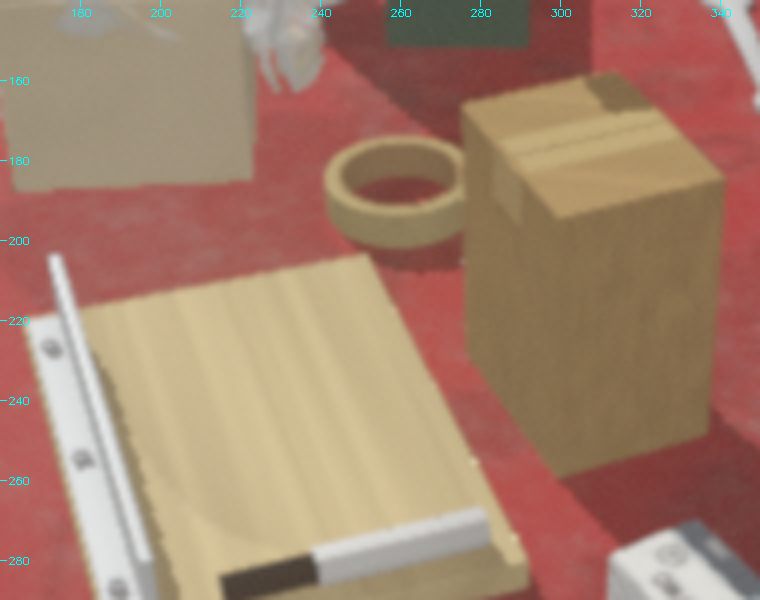

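```bash
cat >> fit.py <<'E'
def carton(scp,sdp,x0):
    k=[(sc,cart[0][1],scp),(sd,cart[1][1],sdp)]
    k=[(m,[a for a,b in zip(P,u) if b],[b for b in u if b]) for m,P,u in k]
    c=fit(k,x0); d=c[:2]-B[:2]; cb,s=np.cos(B[2]),np.sin(B[2]); print('in board',cb*d[0]+s*d[1],-s*d[0]+cb*d[1],np.degrees(c[2]-B[2]))
    return c
E
python3 - <<'E'
from fit import *
carton([(267.5,241.5),(332.5,255.5),(342,226),(279,214),(267.5,300.5),(324.5,315.5)],[(275.5,166),(315,158.5),(340.5,185),(300.5,195),(300,259.5),(337,248),(277,229.5)],[545,-120,.15])
E
```

```text
[ 5.50518e+02 -1.18223e+02  2.13000e-01] yaw deg 12.199514523189178 res [-2.2  0.6 -0.9  1.3  0.  -1.3  1.5 -1.8 -1.3  1.1  0.3  0.9 -1.1  0.
 -1.5 -1.5  1.7 -0.9 -0.1 -0.2 -0.8  0.9  0.4  0.7 -1.6 -0.8]
in board -180.50171316328365 5.472768870639587 5.977192868068437
```

The carton now sits 5.5 mm left of the middle line and is still rotated 6°. Next is the two-finger push to square it up against the board.

```bash
python3 - <<'E'
from h import *
o=list(rpy(B[2],.85))
L=lambda *a: [float(v) for v in b2w(*a)]
bot.move_ptp(L(-262,6,220),o)
bot.grip(1.0)
bot.movel(L(-258,6,13),max_speed=200)
bot.movel(L(-238,6,13),max_speed=80)
print(bot.get_state()['t'])
r=bot.movel(L(-200,0,13),max_speed=40,threshold=8)
s=bot.get_state();print(r,s['t'],s['tcp_pos'],s['contact_force'])
cv2.imwrite('pics/e_scene.png',imaging.capture('scene'));cv2.imwrite('pics/e_side.png',imaging.capture('side'))
crop('pics/e_scene.png','pics/e1.png',250,180,160,140,5)
crop('pics/e_side.png','pics/e2.png',160,140,190,150,4)
E
```

```text
12.575
False 13.6833 [ 531.91020358 -125.90389036   13.18251174] [ 0.24765027 -0.08558788 -0.72330584]
```

View pics/e1.png

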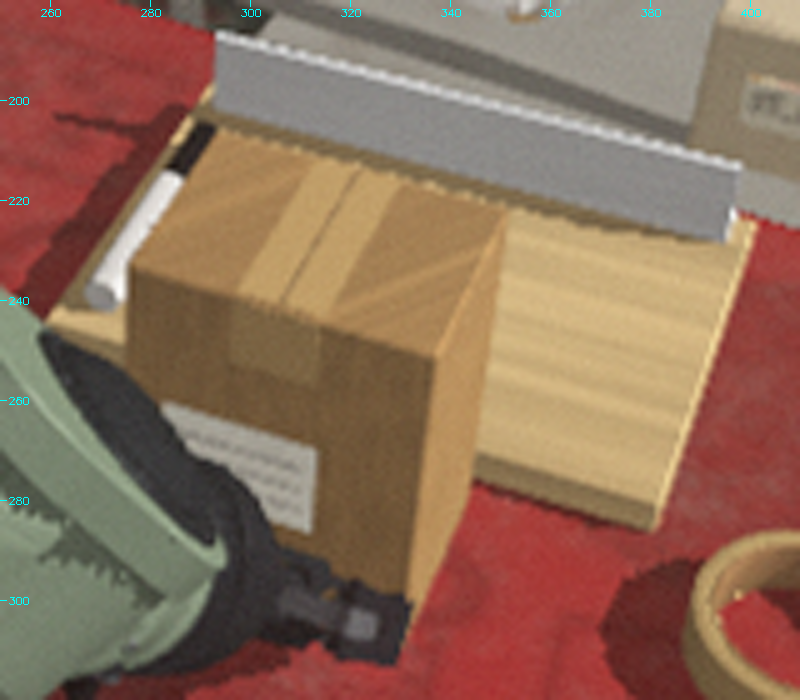

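View pics/e2.png

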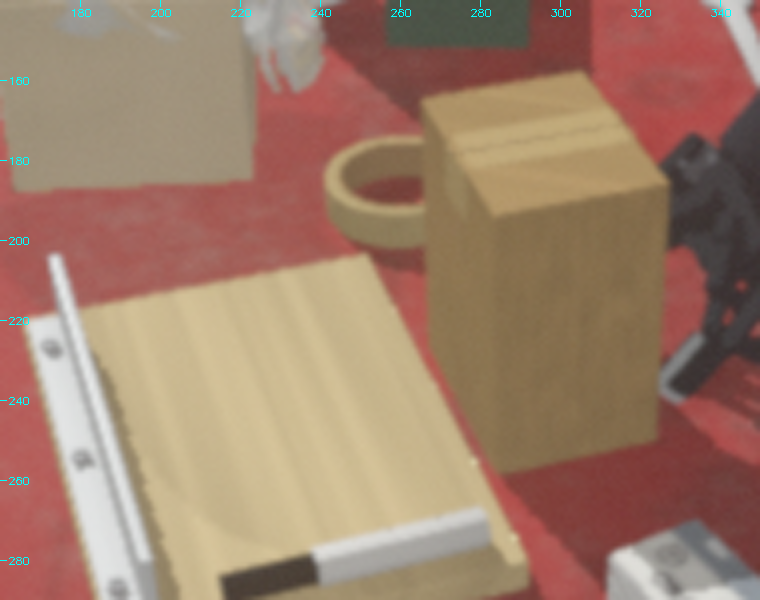

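```bash
python3 - <<'E'
from fit import *
carton([(276,233),(337,251.5),(351,222),(292.5,206.5),None,None],[(265.5,165),(306,158),(327,186),(283.5,194),(285,258),(324.3,250),(267.5,225.5)],[570,-120,.15])
E
```

```text
[ 5.73001e+02 -1.25075e+02  1.05000e-01] yaw deg 6.0410354853741595 res [-2.2  0.3 -0.   0.6  0.8 -0.1  0.2 -0.7 -0.4 -1.   0.  -0.9  1.1 -0.5
  0.2 -0.2 -1.   1.2  0.2  0.3 -0.6  1. ]
in board -158.89439473046048 -3.7748942686437807 -0.1812861697465809
```

```bash
python3 - <<'E'
from h import *
L=lambda *a: [float(v) for v in b2w(*a)]
r=bot.movel(L(-178,4,13),max_speed=35,threshold=6)
s=bot.get_state();print(r,s['t'],s['tcp_pos'],s['contact_force'])
d=s['tcp_pos'][:2]-B[:2];c,q=np.cos(B[2]),np.sin(B[2]);print('tcp in board',c*d[0]+q*d[1],-q*d[0]+c*d[1])
cv2.imwrite('pics/f_scene.png',imaging.capture('scene'));cv2.imwrite('pics/f_side.png',imaging.capture('side'))
crop('pics/f_scene.png','pics/f1.png',250,180,160,140,5)
crop('pics/f_side.png','pics/f2.png',160,140,190,150,4)
E
```

```text
True 14.2333 [ 543.31114059 -121.92683509   12.07845038] [-0.87970008  0.06757184  0.21383487]
tcp in board -188.06799138282315 2.572379811284229
```

View pics/f1.png

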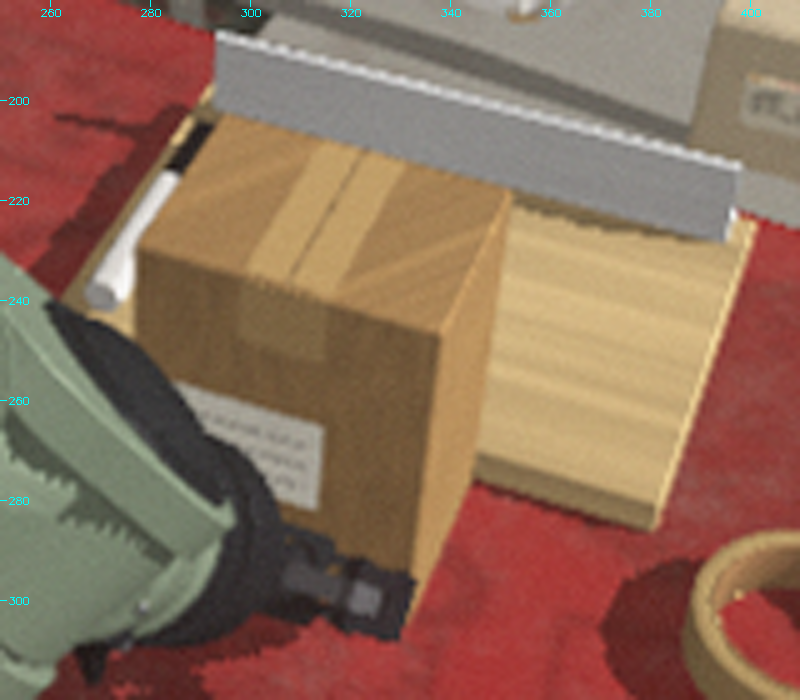

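View pics/f2.png

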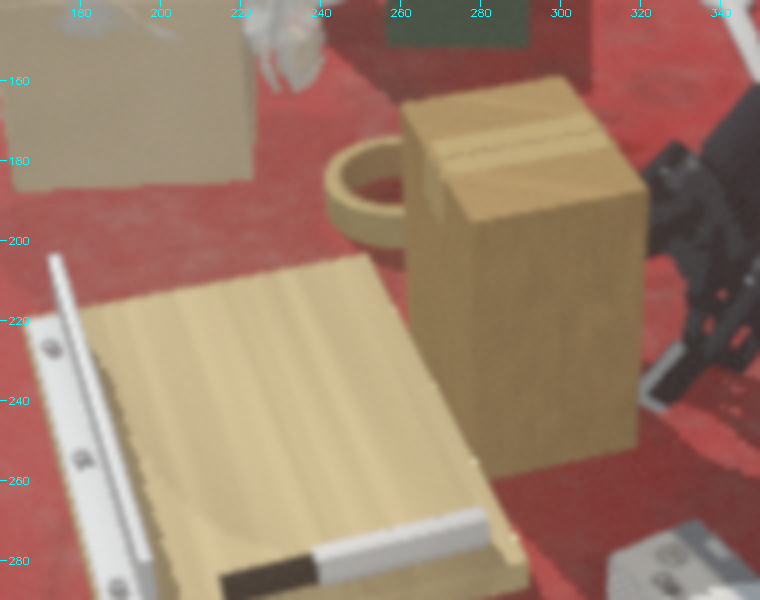

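```bash
python3 - <<'E'
from fit import *
r=bot.movel([float(v) for v in b2w(-180,2.5,13)],max_speed=20,threshold=7)
s=bot.get_state();print(r,s['t'],s['contact_force'])
d=s['tcp_pos'][:2]-B[:2];c,q=np.cos(B[2]),np.sin(B[2]);print('tcp in board',c*d[0]+q*d[1],-q*d[0]+c*d[1])
cv2.imwrite('pics/g_side.png',imaging.capture('side'))
crop('pics/g_side.png','pics/g2.png',220,140,130,130,5)
carton([(277.5,229),(338,246.5),(352,218),(293.5,203),None,None],[(260.5,165.5),(300,159),(322,187),(278.5,195.5),None,(319.3,252),None],[580,-120,.11])
E
```

```text
True 14.5667 [-0.52357389 -0.19855474 -0.40578136]
tcp in board -188.1932525991161 2.9448250552250705
[ 5.85222e+02 -1.21553e+02  1.16000e-01] yaw deg 6.645511094945593 res [-1.9  0.2  0.3  0.6  0.4 -0.5  0.3 -0.9 -1.1  0.1  0.5 -0.5  0.7  0.1
 -0.3  0.1  0.2 -0.1]
in board -146.36371022402116 -1.5982670165234723 0.42318943982485213
```

View pics/g2.png

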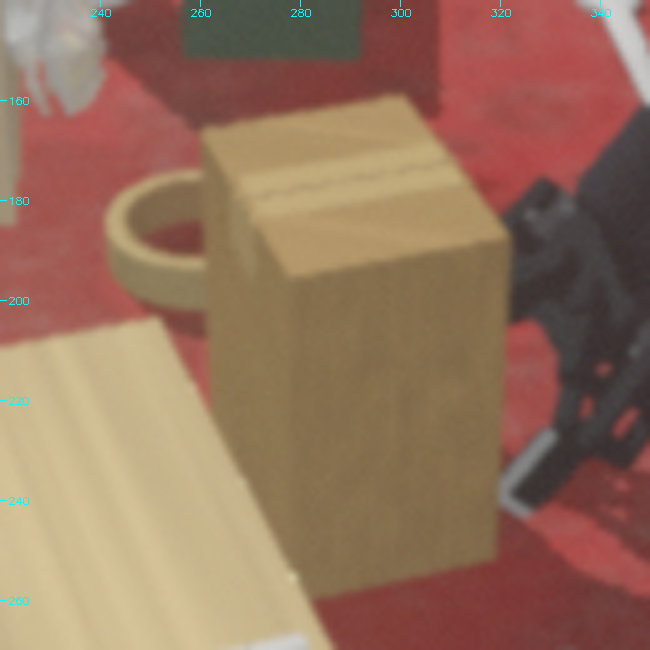

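The repeat push stopped at the same point, and the side view shows the foot along the board edge at about (300,258), so it is flush. Now I'll raise the tool and topple the carton.

```bash
python3 - <<'E'
from h import *
L=lambda *a: [float(v) for v in b2w(*a)]
y=-1
for p,v in (((-205,y,14),100),((-208,y,125),200),((-192,y,125),80),((-188+48,y,125+23),90),((-188+80,y,125+29),90),((-188+112,y,125+29),120)):
    r=bot.movel(L(*p),max_speed=v)
    s=bot.get_state();print(s['t'],np.round(s['contact_force'],1))
    if p[0]==-140: cv2.imwrite('pics/h_mid.png',imaging.capture('side'))
bot.dwell(.3)
cv2.imwrite('pics/h_scene.png',imaging.capture('scene'));cv2.imwrite('pics/h_side.png',imaging.capture('side'))
cv2.imwrite('pics/h.png',np.hstack([cv2.resize(cv2.imread('pics/h_mid.png')[100:320,130:380],None,fx=1.6,fy=1.6),cv2.resize(cv2.imread('pics/h_side.png')[100:320,130:380],None,fx=1.6,fy=1.6)]))
E
```

```text
14.9417 [0.8 0.7 0.1]
15.65 [ 0.8 -0.2 -0.1]
16.0 [-1.2 -0.2 -1.8]
16.7833 [-0.6 -0.  -0.5]
17.3417 [ 0.1 -0.3  0.5]
17.7583 [-0.4 -0.4 -0.3]
```

View pics/h.png

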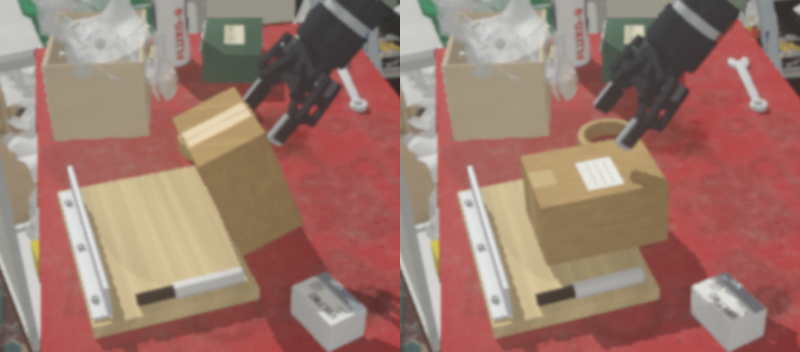

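View pics/h_scene.png

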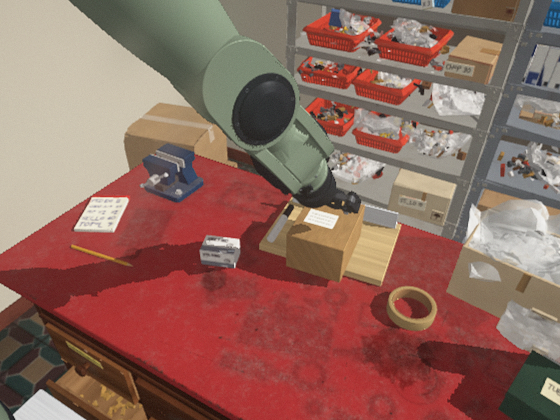

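It toppled cleanly and lies on its back on the board, label up, with the foot hanging out over the front edge. I'll back off and measure.

```bash
python3 - <<'E'
from h import *
L=lambda *a: [float(v) for v in b2w(*a)]
bot.movel(L(-190,0,165),max_speed=200)
bot.movel(L(-200,0,45),max_speed=200)
print(bot.get_state()['t'])
cv2.imwrite('pics/i_scene.png',imaging.capture('scene'));cv2.imwrite('pics/i_side.png',imaging.capture('side'))
crop('pics/i_scene.png','pics/i1.png',250,180,160,140,5)
crop('pics/i_side.png','pics/i2.png',160,160,190,150,4)
E
```

```text
19.6333
```

View pics/i1.png

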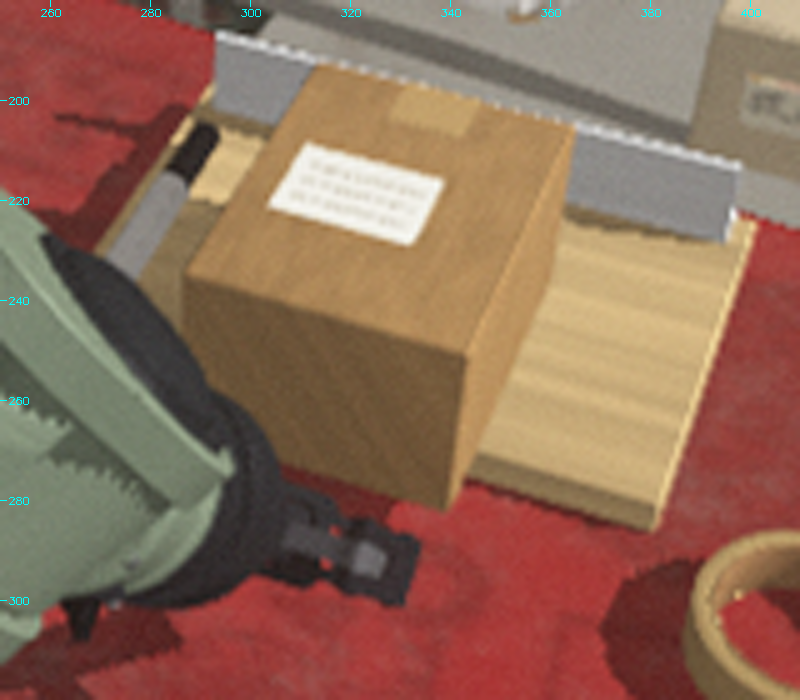

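View pics/i2.png

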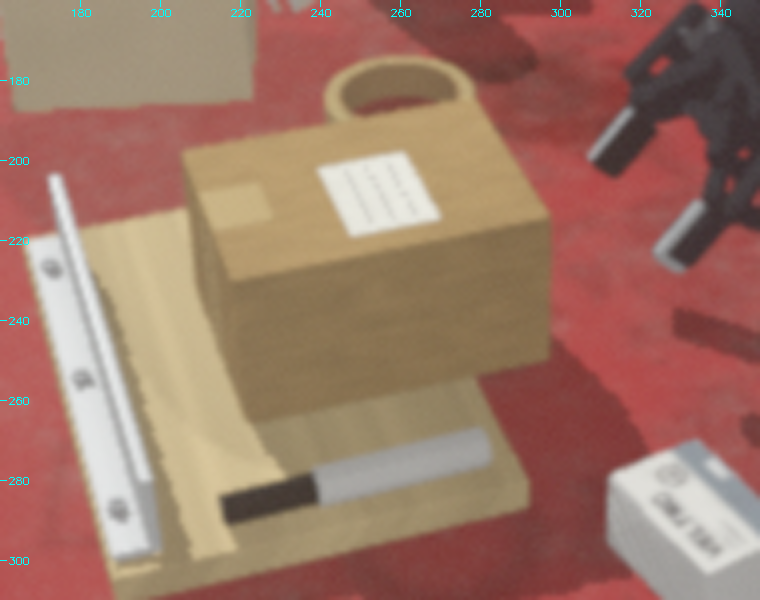

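```bash
cat >> fit.py <<'E'
def lying(scp,sdp,x0):
    k=[(sc,[(-80,60,108),(-80,-60,108),(80,-60,108),(80,60,108),(-80,-60,18)],scp),(sd,[(80,-60,108),(-80,-60,108),(-80,60,108),(80,60,108),(80,60,18),(-80,60,18)],sdp)]
    k=[(m,[a for a,b in zip(P,u) if b],[b for b in u if b]) for m,P,u in k]
    c=fit(k,x0); d=c[:2]-B[:2]; cb,s=np.cos(B[2]),np.sin(B[2]); print('in board',cb*d[0]+s*d[1],-s*d[0]+cb*d[1],np.degrees(c[2]-B[2]))
E
python3 - <<'E'
from fit import *
lying([(288,234),(343,250.5),(364.5,205),(313.5,192.5),(339.5,281.5)],[(205.5,198),(279.5,185),(297.5,213),(218,229.5),(223,265),(297,249.5)],[670,-110,.11])
E
```

```text
[ 6.68329e+02 -1.13132e+02  1.12000e-01] yaw deg 6.396320653883816 res [-2.2  0.6  0.8  0.9  0.9 -0.1 -0.2 -0.9 -0.1  2.2 -0.7 -1.  -0.8 -1.5
  0.8  0.9 -0.   0.6 -1.5  1.7  0.7  0.4]
in board -62.83359145961457 -2.2346057836806112 0.17399899876307562
```

```bash
python3 - <<'E'
from h import *
L=lambda *a: [float(v) for v in b2w(*a)]
bd=lambda s:(R.from_euler('z',-B[2]).apply(s['tcp_pos']-np.r_[B[:2],0])).round(1)
bot.movel(L(-155,-2,45),max_speed=120)
r=bot.movel(L(-100,0,45),max_speed=60,threshold=12); s=bot.get_state();print(r,s['t'],bd(s))
for i in range(2):
    r=bot.movel(L(-70,0,45),max_speed=30,threshold=9); s=bot.get_state();print(r,s['t'],bd(s),s['contact_force'])
cv2.imwrite('pics/j_scene.png',imaging.capture('scene'));cv2.imwrite('pics/j_side.png',imaging.capture('side'))
crop('pics/j_scene.png','pics/j1.png',250,170,160,140,5)
crop('pics/j_side.png','pics/j2.png',160,160,190,150,4)
E
```

```text
False 21.325 [-99.9   0.   45.2]
True 21.9667 [-83.4   0.2  43.9] [-0.10343007  0.60601726  0.39064991]
True 22.1833 [-83.5   0.6  43.1] [0.21371671 0.2551125  0.02365694]
```

View pics/j1.png

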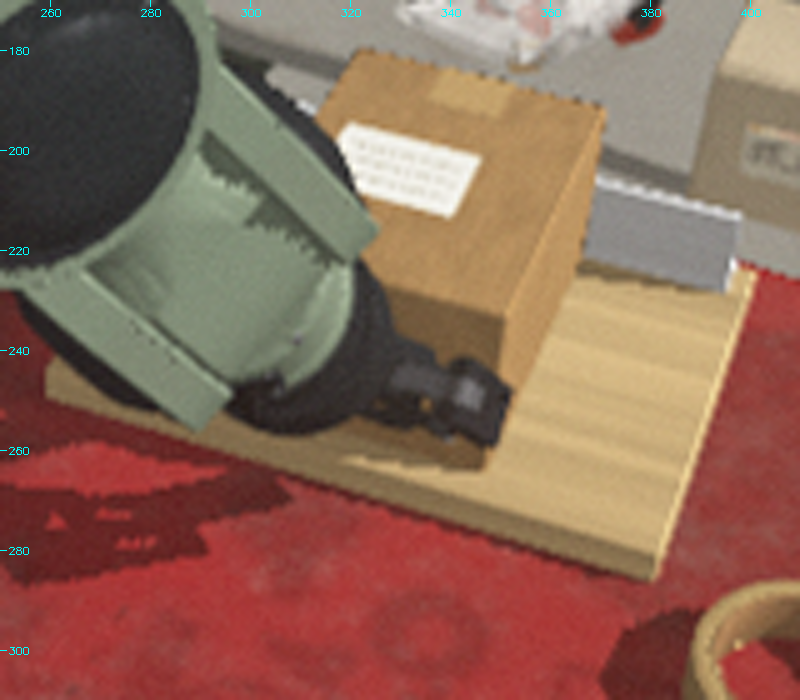

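View pics/j2.png

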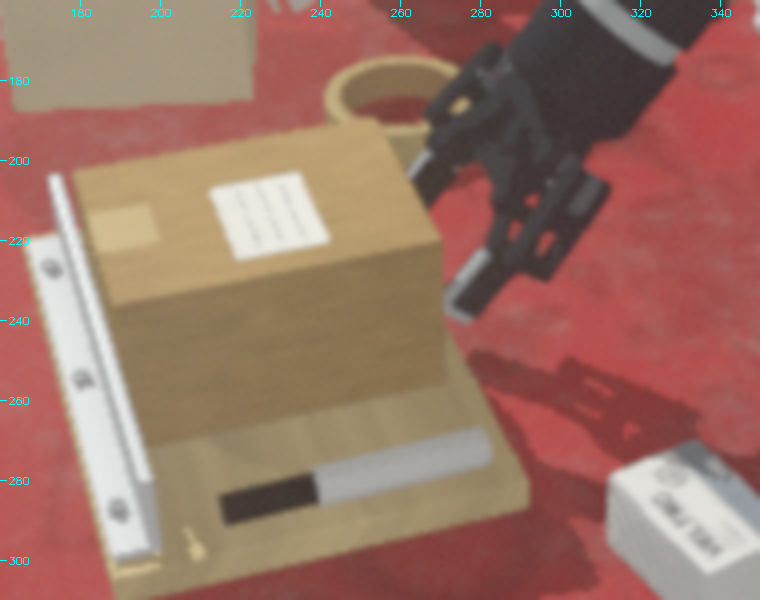

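The side view shows the carton's top end against the fence, with the marker unmoved at (215–290, 285–270). I'll retreat, check for gaps, then sign off.

```bash
python3 - <<'E'
from h import *
L=lambda *a: [float(v) for v in b2w(*a)]
bot.movel(L(-150,0,60),max_speed=120)
bot.movel(L(-215,0,220),max_speed=200)
print(bot.get_state()['t'])
cv2.imwrite('pics/k_scene.png',imaging.capture('scene'));cv2.imwrite('pics/k_side.png',imaging.capture('side'))
for n in('scene','side'):
    d=cv2.absdiff(cv2.imread(f'pics/a_{n}.png'),cv2.imread(f'pics/k_{n}.png')); cv2.imwrite(f'pics/kd_{n}.png',np.clip(d.astype(int)*3,0,255).astype('uint8'))
crop('pics/k_scene.png','pics/k1.png',250,170,160,140,5)
crop('pics/k_side.png','pics/k2.png',160,160,190,150,4)
E
```

```text
24.0167
```

View pics/k1.png

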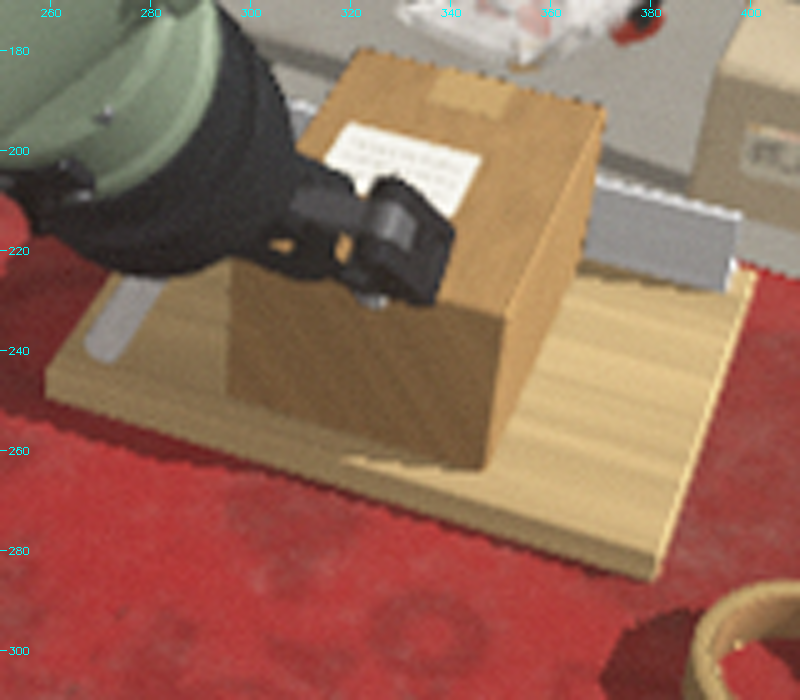

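View pics/k2.png

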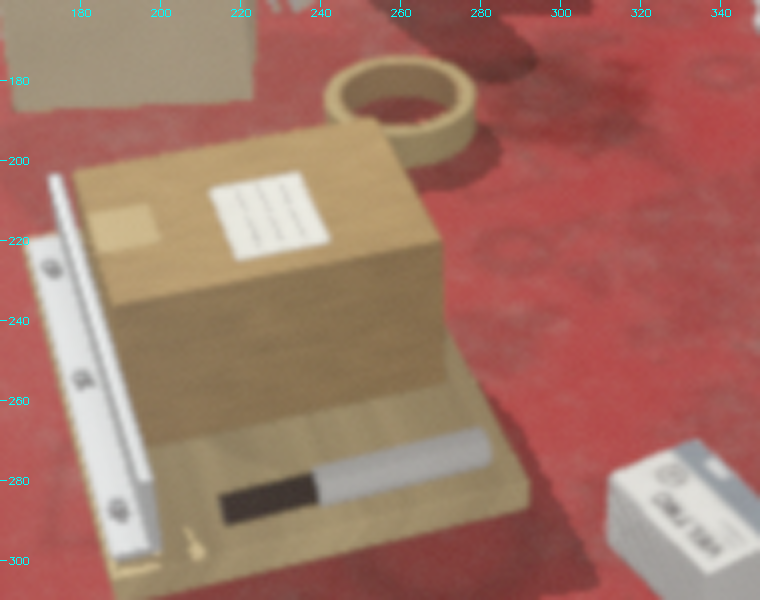

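View pics/kd_side.png

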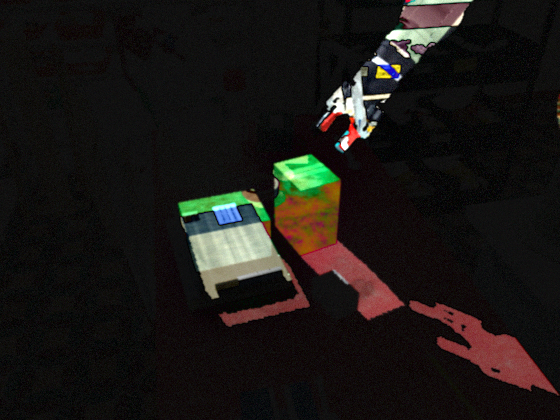

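```bash
python3 - <<'E'
from fit import *
lying([None,(350.5,232.5),(370.5,190.5),(322.5,179.5),(347,263.5)],[(178.5,203),(254,190),(270.5,220),(188,236),None,(271.5,255.5)],[725,-110,.11])
bot.sign_off()
E
```

```text
[ 7.24447e+02 -1.04966e+02  1.06000e-01] yaw deg 6.089406832089183 res [ 0.5  0.8  0.7  0.4 -1.4 -1.  -0.7  1.8 -1.  -0.6 -0.4 -1.3  0.3  0.2
 -0.2  0.7  0.1  0.9]
in board -6.160842289968443 -0.1992690227309898 -0.1329148230315579
the job is handed in; nothing more can be done
```

The carton is on its back on the board, label up, with its top end against the fence, and I've handed the job in. It took about 24 s of the 53 s allowed.

- **Slide:** I nudged the carton sideways, then pushed it low with both fingers to square it up against the board's front edge. A second push stopped at the same point, and the side picture showed the foot along the edge, so I took it as flush.
- **Topple and push home:** I pushed its top until it fell over the edge onto the board, then pushed it until the force rose sharply at the fence. A repeat push again stopped in the same place.
- **Final position:** the last camera fit puts the carton 0.2 mm off the middle line and within 0.2° of square. It puts the top end about 1 mm short of the fence. That is within the 2 mm calibration error, and the pictures show no gap.
- **Other objects:** the before-and-after side picture shows only shadow changes at the marker, tape roll and white box.
- **What went off plan:** the sideways nudge moved the carton about 14 mm instead of 9 mm and turned it only 2.5° of the 8.4° needed. The two-finger push corrected both before the carton reached the board.
- **Force readings:** I didn't log peak forces. The pushes against the board and fence were set to stop at 6 to 9 N, and the topple readings stayed near zero.

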